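Pack the vice packing plates away and snap the case shut

ROBOT

A 6-joint arm with a two-finger parallel gripper is mounted at the origin on the work surface. World frame = base frame: x ahead of the robot, y to its left, z up, the work surface at z = 0. Lengths are in mm, angles in rad, forces in N, time in s.
With the tool pointing down it reaches from about 350 to 975 mm from the base axis. Payload 7.1 kg.
Tool frame: the origin (TCP) lies midway between the tips of the shut fingers; the grasp point (between the pads) lies r.pinch_z behind it (r.pinch_z is the distance from the TCP to the grasp point, in mm); z points along the fingers, y is the direction in which the jaws open and shut (so a half turn about z gives the same grasp; the last joint's range is limited). The gripper opens to 88 mm and grips with 3 to 60 N. Pads are 20 mm wide; open, the fingers measure 115 mm over their backs; the gripper's body (75 mm by 178 mm) begins 61 mm behind the grasp point.
Start: joints at [1.307, 0.423, 1.63, -0, 1.089, -0.019], TCP at [151.445, 606.357, 222.675] pointing down, gripper open.
Joint ranges: [-3, 3], [-0.9, 2.11], [0.09, 2.58], [-1.31, 4.45], [0.11, 2.69], [-2.54, 2.54]. Speed limits (rad/s): [2.39, 2.39, 3.01, 3.14, 3.14, 3.14].

INTERFACE

Orientations are given as a rotation vector (axis times angle).
In Python, from bench import r gives the robot as it stands. The module is installed in compiled form; this text tells all that it offers.
- The arm moves only by the tool step_arm, never from a script. Its argument "deltas" is text: rows parted by semicolons, each of 7 numbers parted by spaces: the shift along the world's x, y, z in m, then the turn, a rotation vector about the world's x, y, z in rad, then the closure, from -1 (fully open) to 1 (shut), so that 0 is half open. A call has 1 to 8 rows; each row shifts and turns the commanded pose from where the row before left it; what a row does not reach is not made up. A row lasts 1/8 s, in which the tool goes at most 62.5 mm and 10.7 degrees, less where a joint would pass 70% of its speed; a pose out of reach is approached as far as the arm can. A call is refused whole if a number of a shift passes 0.0625 or a number of a turn 0.188, either way. A call with a gripper value outside its range is refused whole. The fingers move at their own pace and stop on an object; "force" is the grip in N (left out, the last holds). Time passes only in rows, so rows that do not move let the fingers close. It gives the time, the measured TCP pose, the force and the opening at its end, in the units of the state.
- r.read_state(): the state, without advancing time (a new reading comes with each control period).
- r.snapshot(name): name is "side" or "top"; returns a dict with "color" (384x512x3 uint8, red, green, blue), "vfov" (degrees; the focal length in pixels is half the picture's height over the tangent of half this angle, whatever the lens; pixels are square), "cx", "cy" (the principal point, pixels), "extrinsics" (4x4, takes a point from world to camera coordinates). Camera axes: x right, y down, z forward; pixel columns grow to the right and rows downward; lengths in mm; the calibration is good to about 2 mm. A picture is of the moment at which its call begins. There is no depth.
- r.finish_job(): hands the job in, once; it reports no verdict.
The state is a dict: "t": time; "qpos": joint angles; "qd": joint speeds; "joint_efforts": joint torques, N m; "eef_pos": TCP position; "ee_rot": TCP orientation; "force": force on the tool from outside, world axes, zero at the start; "wrist_torque": the same for the moment, N m; "finger_gap": finger opening in mm.
Only numpy, scipy, OpenCV 4.12 (cv2) and the standard library are available. Lean on these libraries where they do the work, as an engineer would, in place of code of your own. Each camera call takes 0.05 s, during which the arm holds its last target.

TASK

Put the packing plates away: lay the two loose aluminium plates, one after the other and without dropping them, squarely on the plate that lies in the open case, so that the three make one neat pile with flush sides. Then swing the lid over and press its free edge down, firmly but without brute force, until the spring catch clicks over it and the lid stays shut by itself. Leave the other things on the bench where they are.

Things in the scene. Friction and masses are not known exactly. Their poses are not given: they have to be found in the camera images.
- case: open dark blue-grey plastic case, fixed to the bench: outside 140 along its x, 160 along its y, 58 tall without lid; walls 4, floor 5 thick; origin: centre of its underside. Catch on its -x face (roughly towards the robot), lid hinged on its +x rim. Low ribs (8 tall) hold the bottom plate only; 46 free for fingers between the pile's long sides and the side walls
- lid (a joint): angle of the lid, rad: 1.6 to 1.85 at the start (upright, leaning a little away from the catch), 0 when shut and caught (down to -0.025 while pressed), about 0.06 when it merely rests on the catch, 1.9 at its open stop. The stiff hinge holds the lid at any angle; it yields to 1 or 2 N at the free edge
- lid_hinge (a point): middle of the lid's hinge line, which runs along the case's y; at x = +70, y = 0, z = 58 in the case's frame. The lid is a shallow tray 140 (hinge to free edge) x 160; its outer face is 14 above the hinge line when shut; upright it reaches 200 above the bench. A foam pad inside clears a flat pile of three plates by 3 and strikes anything higher
- lid_edge (a point): the place to press: point on the lid's outer face (on top when shut), on a pale thumb panel midway along the free edge, 18 in from it, 122 from the hinge line. Its z is the face's outward normal, its x points to the hinge. With the lid shut it is at x = -52, y = 0, z = 72 in the case's frame
- catch_top (a point): top of the white spring catch on the case's -x face: 44 wide, 69 above the bench, standing up to 16 beyond the lid's edge. Pressed on the thumb panel, the lid's lip rides over it for 7 mm and squeezes a rubber seal; the push needed grows to some 16 N and it clicks near the shut height, often a little below it; a hard stop follows 3 mm below. Then the lid rises to the shut height
- catch (a joint): angle of the spring catch, rad: 0 at rest, up to 0.17 while the lid's lip pushes it outward, back to 0 once it has snapped over the lip. If the lid is let go before the click it springs back up to about 0.06 rad
- plate_a_mid (a point): first loose plate, flat on the bench at the start; a bare aluminium plate 110 x 60 x 14 (x, y, z), 0.25 kg give or take a quarter, with two dark holes; this point is its centre, half-way up; x runs along the 110, z is up
- plate_b_mid (a point): second loose plate, flat on the bench at the start, the same as the first; they may be stacked in either order; a bare aluminium plate 110 x 60 x 14 (x, y, z), 0.25 kg give or take a quarter, with two dark holes; this point is its centre, half-way up; x runs along the 110, z is up
- plate_c_mid (a point): the plate that lies in the case from the start, flat on its floor, its x along the case's x (either way), its top 19 above the bench; a bare aluminium plate 110 x 60 x 14 (x, y, z), 0.25 kg give or take a quarter, with two dark holes; this point is its centre, half-way up; x runs along the 110, z is up
- offcut: a bystander: wooden block 90 x 45 x 22, low; origin at its middle on the bench; not to be disturbed
- wrench: a bystander: combination spanner, about 130 long, low; origin at its middle on the bench; not to be disturbed
- screwdriver: a bystander: screwdriver with a green handle, 190 long; origin at its middle on the bench; not to be disturbed
- tin: a bystander: metal can with a blue band, 100 across, 140 tall; origin at its middle on the bench; not to be disturbed
- oil: a bystander: white bottle, 52 across, 160 tall, red cap; origin at its middle on the bench; not to be disturbed
- chuck_key: a bystander: T-shaped chuck key, about 85 long; origin at its middle on the bench; not to be disturbed
Not all that is in view belongs to the job. What is shaped like the part that bears plate_a_mid but blue is not meant. Leave any blue look-alike of the part that bears plate_b_mid alone.

How it is judged (in metres and radians):
On the way, in this order (a step that is already met when the one before it is completed fails the run):
1. both loose plates lie let go in a neat flat pile on the plate in the case, the lid still open (horizontal distance between each of plate_a_mid, plate_b_mid and plate_c_mid below 0.007 m and angle between the x axis of each of plate_a_mid, plate_b_mid and the x axis of plate_c_mid, either way round below 0.12 rad and angle between each of plate_a_mid, plate_b_mid's own z axis and vertical below 0.06 rad and z of each of plate_a_mid, plate_b_mid in the frame of case below 0.046 m and z of plate_c_mid in the frame of case below 0.016 m and horizontal distance between plate_c_mid and case below 0.008 m and contact force between the fingers and plate_a below 0.1 N and contact force between the fingers and plate_b below 0.1 N and linear speed of each of plate_a, plate_b below 0.02 m/s and value of joint lid above 0.5 rad), for 0.2 s.
2. the lid is down and the catch has snapped over its lip (value of joint each of lid, catch below 0.02 rad), for 0.2 s.
At the end, for the whole second after the job is handed in: Three plates flat in one pile in the case, at rest: centres of the added two within 7 mm (level) of the bottom one's, long sides parallel within 0.12 rad, bottom one still in place. Lid below 0.02 rad and catch sprung back (below 0.02 rad), staying so (all of step 2 and horizontal distance between each of plate_a_mid, plate_b_mid and plate_c_mid below 0.007 m and angle between the x axis of each of plate_a_mid, plate_b_mid and the x axis of plate_c_mid, either way round below 0.12 rad and angle between each of plate_a_mid, plate_b_mid's own z axis and vertical below 0.06 rad and z of each of plate_a_mid, plate_b_mid in the frame of case below 0.046 m and z of plate_c_mid in the frame of case below 0.016 m and horizontal distance between plate_c_mid and case below 0.008 m and linear speed of each of plate_a, plate_b below 0.02 m/s and velocity of joint lid below 0.05 rad/s); the robot touches nothing.
It fails at once if a plate is dropped (falls faster than 0.6 m/s while nothing holds it) ((linear speed of plate_a above 0.6 m/s and contact force between the fingers and plate_a below 0.1 N) or (linear speed of plate_b above 0.6 m/s and contact force between the fingers and plate_b below 0.1 N)).
It fails at once if the lid is pressed with brute force (more than 50 N) (contact force between the fingers and lid above 50 N).
It fails at once if another thing on the bench is moved by more than 30 mm (distance of any of offcut, wrench, screwdriver, tin, oil, chuck_key from where it was at the start of the episode above 0.03 m).
It also fails if it takes over 72 s, if anything falls off the work surface, if the arm or the gripper's body presses on something with over 40 N, if the wrist force passes 120 N, or if a joint passes its speed limit or range.

## Working session

There is one attempt and no reset: what is moved stays moved. The work goes in short steps, Python scripts to look and compute and a tool call to move; the robot and the scene stay as the last step left them, time stands still between calls to the robot, and variables do not carry over. Pictures are saved under pics/ and viewed, and the job is handed in when it is done.

Besides the shell and the picture viewer there is one more tool, called after "Call:" as a command line: name --argument value ..., lists and objects as JSON in quotes. step_arm: Moves the arm, as the interface text tells. Its arguments: {"type":"object","properties":{"deltas":{"type":"string"},"force":{"type":"number"}},"required":["deltas"]}

```bash
mkdir -p pics
python3 - <<'E'
from bench import r
import cv2,pickle
s=r.read_state();print(s, r.pinch_z)
for n in("side","top"):
    p=r.snapshot(n);pickle.dump(p,open(n+"0.pkl","wb"))
    cv2.imwrite(f"pics/{n}0.png",cv2.resize(p["color"][:,:,::-1],(800,600),interpolation=cv2.INTER_CUBIC));print(n,p["vfov"],p["cx"],p["cy"],p["extrinsics"])
E
```

```text
{'t': 0.0, 'qpos': array([ 1.30699261e+00,  4.23827782e-01,  1.63068532e+00,  2.12433820e-05,
        1.08863617e+00, -1.89891300e-02]), 'qd': array([ 5.01513906e-04, -7.29817298e-05, -2.77887987e-03,  4.89541646e-04,
       -8.11398836e-04,  4.16780319e-04]), 'joint_efforts': array([-1.56343009e-05, -5.44626939e+01, -2.73655128e+01,  6.44238107e-02,
        2.28468730e-02, -1.16177639e-04]), 'eef_pos': array([151.30028718, 605.82603713, 221.91170762]), 'ee_rot': array([-3.83580452e-01, -3.11784690e+00,  2.41638843e-03]), 'force': array([-0.68573704, -0.3644407 , -0.42090015]), 'wrist_torque': array([ 0.01414231, -0.02497025,  0.0404851 ]), 'finger_gap': 87.6690167379259} 18.700000000000003
side 50.008440160173905 257.6515643414115 198.75551193475607 [[ 9.40106022e-01 -3.40861053e-01 -3.79612145e-03 -5.09304290e+02]
 [-2.08825194e-01 -5.67073412e-01 -7.96755787e-01  1.56535309e+02]
 [ 2.69430337e-01  7.49827639e-01 -6.04289504e-01  1.25707096e+03]
 [ 0.00000000e+00  0.00000000e+00  0.00000000e+00  1.00000000e+00]]
top 52.73240713091993 258.47016847425886 186.1646153954909 [[ 1.53382761e-02 -9.99857961e-01 -6.98531447e-03  1.23914469e+00]
 [-9.95398524e-01 -1.46082524e-02 -9.47015223e-02  5.35553389e+02]
 [ 9.45860278e-02  8.40572981e-03 -9.95481204e-01  1.39959702e+03]
 [ 0.00000000e+00  0.00000000e+00  0.00000000e+00  1.00000000e+00]]
```

View pics/side0.png

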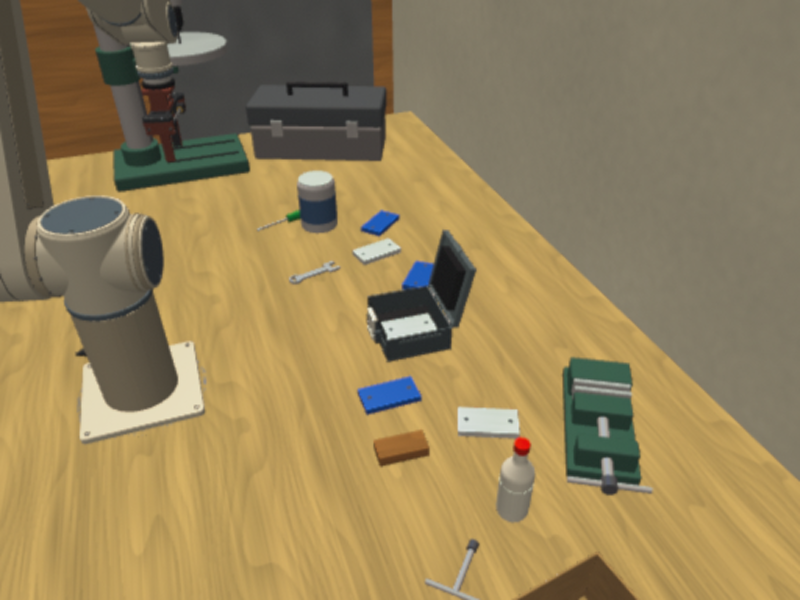

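View pics/top0.png

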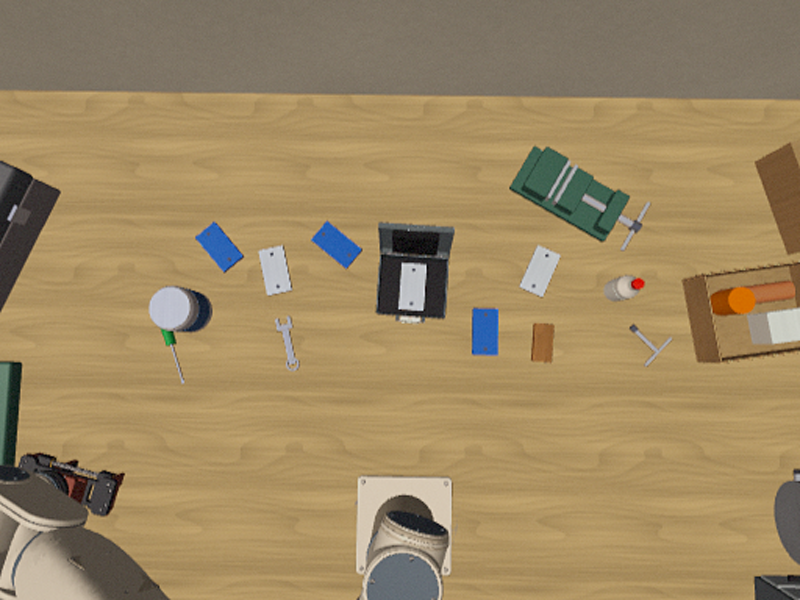

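Candidates (800x600 top view): white plates at (275,270) and (540,270), the plate in the case at (412,286), and blue look-alikes at (219,246), (337,244) and (485,331). The white bare ones are the loose plates. I'll confirm them in a crop and fit poses.

```bash
cat > h.py <<'E'
import numpy as np,cv2,pickle
from scipy.optimize import minimize
def proj(p,P):
    P=np.atleast_2d(np.asarray(P,float));E=p["extrinsics"];c=P@E[:3,:3].T+E[:3,3]
    f=192/np.tan(np.radians(p["vfov"]/2))
    return np.c_[f*c[:,0]/c[:,2]+p["cx"],f*c[:,1]/c[:,2]+p["cy"]]
def unproj(p,uv,z):
    E=p["extrinsics"];f=192/np.tan(np.radians(p["vfov"]/2));R=E[:3,:3];C=-R.T@E[:3,3]
    d=R.T@np.array([(uv[0]-p["cx"])/f,(uv[1]-p["cy"])/f,1]);return C+d*(z-C[2])/d[2]
def box(x,y,a,z0,z1,L=110,W=60):
    c,s=np.cos(a),np.sin(a)
    return np.array([[x+c*u-s*v,y+s*u+c*v,z] for z in(z0,z1) for u,v in((L/2,W/2),(-L/2,W/2),(-L/2,-W/2),(L/2,-W/2))])
def white(img,thr=150):
    h=cv2.cvtColor(img,cv2.COLOR_RGB2HSV);return ((h[...,1]<45)&(h[...,2]>thr)).astype(np.uint8)
def fit(p,uv,z0,z1,full=True,thr=150,a0=None,R=45,img=True):
    """uv approx pixel (512 scale). returns x,y,a by soft-silhouette fit"""
    m=white(p["color"],thr);n,l,st,ct=cv2.connectedComponentsWithStats(m)
    k=l[int(round(uv[1])),int(round(uv[0]))]; assert k>0
    m=cv2.morphologyEx((l==k).astype(np.uint8),cv2.MORPH_CLOSE,np.ones((5,5),np.uint8)).astype(float)
    u0,v0=int(ct[k][0])-R,int(ct[k][1])-R;mm=m[v0:v0+2*R,u0:u0+2*R]
    S=8
    def ren(q):
        B=proj(p,box(q[0],q[1],q[2],z0,z1)) if full else proj(p,box(q[0],q[1],q[2],z1,z1)[:4])
        H=cv2.convexHull((((B-[u0,v0]+.5)*S)*16).astype(np.int32))
        I=np.zeros((2*R*S,2*R*S),np.uint8);cv2.fillConvexPoly(I,H,255,shift=4)
        return cv2.resize(I,(2*R,2*R),interpolation=cv2.INTER_AREA)/255.
    cost=lambda q:((ren(q)-mm)**2).sum()
    c=unproj(p,ct[k],z1);best=None
    for a in (np.arange(0,np.pi,np.pi/12) if a0 is None else [a0]):
        q=minimize(cost,[c[0],c[1],a],method="Nelder-Mead",options=dict(initial_simplex=np.array([[c[0],c[1],a],[c[0]+8,c[1],a],[c[0],c[1]+8,a],[c[0],c[1],a+.15]]),xatol=.02,fatol=.01))
        if best is None or q.fun<best.fun:best=q
    return best.x,best.fun,st[k],ct[k]
E
cat > m.py <<'E'
from h import *
T=pickle.load(open("top0.pkl","rb"));S=pickle.load(open("side0.pkl","rb"))
k=.64
for n,t,s,z0,z1 in(("L",(275,270),(375,251),0,14),("R",(540,270),(490,422),0,14),("C",(412,286),(410,326),5,19)):
    for p,uv,nm in((T,t,"top"),(S,s,"side")):
        try:
            for full in(True,False):
                q,c,st,ct=fit(p,np.array(uv)*k,z0,z1,full,thr=130);print(n,nm,full,np.round(q,3),round(c,1),st,proj(p,[q[0],q[1],z1]).round(1))
        except AssertionError: print(n,nm,"no",p["color"][int(uv[1]*k),int(uv[0]*k)])
a=cv2.resize(T["color"][130:230,120:420,::-1],(800,267),interpolation=cv2.INTER_CUBIC)
b=cv2.resize(S["color"][130:300,190:360,::-1],(600,600)[::1],interpolation=cv2.INTER_CUBIC)
cv2.imwrite("pics/ca.png",a);cv2.imwrite("pics/cb.png",b)
E
python3 m.py
```

```text
L top True [583.963 321.253   3.378] 17.9 [165 157  22  32 471] [[175.  172.3]]
L top False [5.83325e+02 3.19796e+02 2.32000e-01] 9.2 [165 157  22  32 471] [[175.4 172.5]]
L side True [588.748 331.449   3.399] 59.8 [226 153  30  15 237] [[240.5 157.6]]
L side False [5.83741e+02 3.18013e+02 2.43000e-01] 8.2 [226 153  30  15 237] [[240.4 159.5]]
R top True [ 591.629 -313.004    2.727] 9.1 [333 157  26  33 487] [[345.5 172.7]]
R top False [ 590.942 -311.764    2.729] 8.4 [333 157  26  33 487] [[345.1 172.9]]
R side True [ 596.326 -304.248    2.729] 92.9 [293 261  39  18 621] [[311.7 266.2]]
R side False [ 591.836 -313.851    2.731] 11.4 [293 261  39  18 621] [[311.7 268.9]]
C top True [548.873  -9.353   3.076] 7.7 [255 168  18  31 481] [[263.6 182.8]]
C top False [ 5.48261e+02 -9.32900e+00 -6.60000e-02] 8.8 [255 168  18  31 481] [[263.6 183. ]]
C side True [554.388   3.066   3.067] 84.1 [244 201  35  17 375] [[260.8 205.8]]
C side False [550.779  -9.896   3.085] 9.7 [244 201  35  17 375] [[261.2 208.3]]
```

```bash
ls pics
```

```text
ca.png
cb.png
side0.png
top0.png
```

View pics/ca.png

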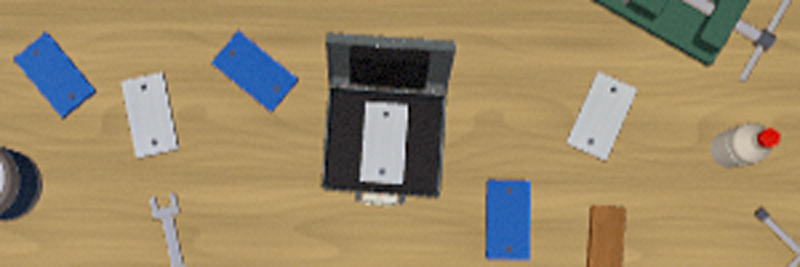

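View pics/cb.png

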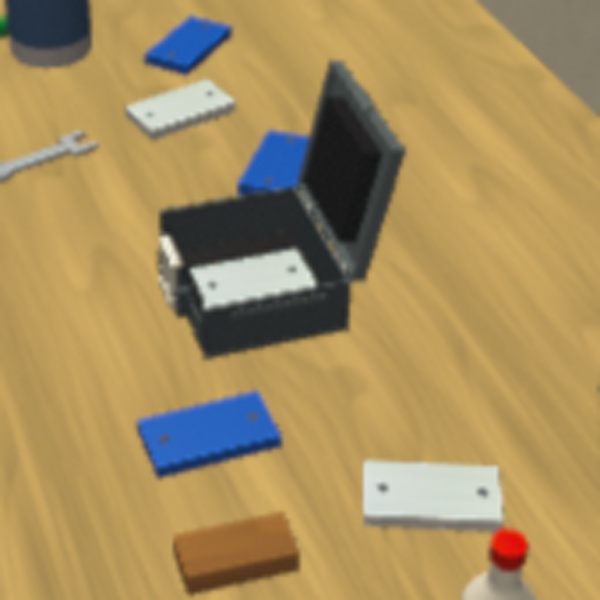

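The crop shows bare aluminium plates with two dark holes at crop (150,115) and (602,115); the blue ones are excluded. Both views agree within 2 mm: L = (583.5, 319, yaw 0.237), R = (591.4, -312.8, yaw -0.412), case plate C = (549.5, -9.6, yaw -0.061).

Call:
step_arm --deltas "0.045 -0.03 0 0 0 0.05 -1;0.045 -0.03 0 0 0 0.05 -1;0.045 -0.03 0 0 0 0.05 -1;0.045 -0.03 0 0 0 0.05 -1;0.045 -0.03 0 0 0 0.05 -1;0.045 -0.03 0 0 0 0.05 -1;0.045 -0.03 0 0 0 0.05 -1;0.045 -0.03 0 0 0 0.05 -1" --force 30

```text
t: 1.1
eef_pos: [512.6, 365.1, 222.4]
ee_rot: [0.246, -3.131, 0.0]
force: [0.2, 1.6, -0.3]
finger_gap: 87.6
```

```bash
cat > d.py <<'E'
import sys,numpy as np
from bench import r
from scipy.spatial.transform import Rotation as R
s=r.read_state();M=R.from_rotvec(s["ee_rot"]).as_matrix();phi=np.arctan2(M[1,1],M[0,1])
print("t",s["t"],"tcp",s["eef_pos"].round(1),"phi",round(phi,4),"zax",M[:,2].round(4),"f",s["force"].round(2),"gap",round(s["finger_gap"],1),"q",s["qpos"].round(2))
E
python3 d.py
```

```text
t 1.1 tcp [512.6 365.1 222.4] phi 1.7276 zax [-4.e-04 -2.e-04 -1.e+00] f [ 0.23  1.59 -0.29] gap 87.6 q [ 0.6   0.43  1.62  0.    1.09 -1.13]
```

Call:
step_arm --deltas "0.036 -0.0235 -0.03 0 0 0.04 -1;0.036 -0.0235 -0.04 0 0 0.041 -1;0 0 -0.05 0 0 0 -1;0 0 -0.05 0 0 0 -1;0 0 -0.025 0 0 0 -1;0 0 0 0 0 0 -1"

```text
t: 1.85
eef_pos: [581.6, 318.3, 25.0]
ee_rot: [0.369, -3.115, 0.003]
force: [0.3, 0.4, -0.1]
finger_gap: 87.9
```

```bash
python3 d.py
python3 - <<'E'
from bench import r
import cv2,pickle
for n in("side","top"):
    p=r.snapshot(n);pickle.dump(p,open(n+"1.pkl","wb"))
S=pickle.load(open("side1.pkl","rb"))["color"][100:220,170:330,::-1]
cv2.imwrite("pics/s1.png",cv2.resize(S,(800,600),interpolation=cv2.INTER_CUBIC))
E
```

```text
t 1.85 tcp [581.6 318.3  25. ] phi 1.8068 zax [-0.0047 -0.0025 -1.    ] f [ 0.26  0.42 -0.12] gap 87.9 q [ 0.48  0.73  1.62 -0.    0.79 -1.32]
```

View pics/s1.png

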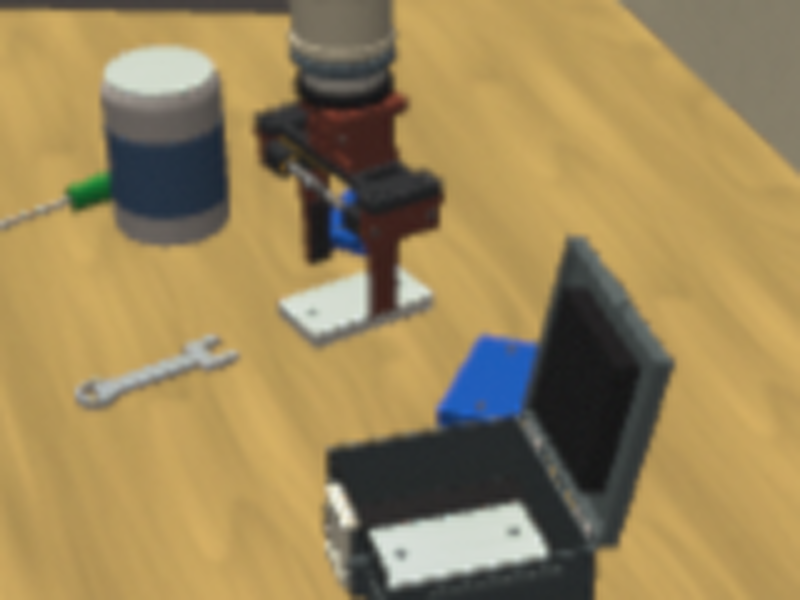

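The open fingers straddle the white plate near its middle. Lowering, then I'll close.

Call:
step_arm --deltas "0 0 -0.012 0 0 0 -1;0 0 -0.009 0 0 0 -1;0 0 0 0 0 0 -1;0 0 0 0 0 0 -1" --force 30

```text
t: 2.45
eef_pos: [583.6, 319.4, 6.8]
ee_rot: [-0.37, 3.119, 0.0]
force: [0.2, -0.8, 0.4]
finger_gap: 87.5
```

```bash
python3 d.py
```

```text
t 2.45 tcp [583.6 319.4   6.8] phi 1.807 zax [ 2.e-04  1.e-04 -1.e+00] f [ 0.25 -0.82  0.35] gap 87.5 q [ 0.48  0.76  1.62 -0.    0.76 -1.32]
```

Call:
step_arm --deltas "0 0 -0.0045 0 0 0 -1;0 0 0 0 0 0 1;0 0 0 0 0 0 1;0 0 0 0 0 0 1;0 0 0 0 0 0 1;0 0 0 0 0 0 1;0 0 0 0 0 0 1" --force 30

```text
t: 3.32
eef_pos: [583.5, 319.2, 2.2]
ee_rot: [-0.37, 3.12, -0.0]
force: [0.6, -1.5, 0.5]
finger_gap: 59.8
```

```bash
python3 d.py
```

```text
t 3.325 tcp [583.5 319.2   2.2] phi 1.807 zax [ 1.e-04 -1.e-04 -1.e+00] f [ 0.63 -1.53  0.51] gap 59.8 q [ 0.48  0.76  1.62 -0.    0.75 -1.32]
```

Call:
step_arm --deltas "0 0 0.02 0 0 0 1;0 0 0.05 0 0 0 1;-0.005 -0.01 0.05 0 0 0 1;-0.012 -0.05 0 0 0 -0.05 1;-0.012 -0.05 0 0 0 -0.05 1;-0.012 -0.05 0 0 0 -0.05 1;-0.012 -0.05 0 0 0 -0.05 1;-0.012 -0.05 0 0 0 -0.05 1"

```text
t: 4.32
eef_pos: [518.1, 58.1, 123.4]
ee_rot: [0.024, 3.14, 0.0]
force: [0.6, -0.3, -1.9]
finger_gap: 59.7
```

Call:
step_arm --deltas "0 -0.045 0 0 0 -0.047 1;0.031 -0.024 0 0 0 0 1;0 0 0 0 0 0 1;0 0 0 0 0 0 1"

```text
t: 4.82
eef_pos: [548.9, -9.4, 122.6]
ee_rot: [-0.096, -3.14, -0.0]
force: [0.1, 0.1, -2.7]
finger_gap: 59.8
```

```bash
python3 d.py
cat > snap.py <<'E'
import sys
from bench import r
import cv2,pickle
k=sys.argv[1]; c=[int(v) for v in sys.argv[2].split(",")] if len(sys.argv)>2 else (190,120,160,120)
c2=[int(v) for v in sys.argv[3].split(",")] if len(sys.argv)>3 else (200,130,128,96)
for n,c in(("side",c),("top",c2)):
    p=r.snapshot(n);pickle.dump(p,open(n+k+".pkl","wb"))
    u,v,w,h=c
    cv2.imwrite(f"pics/{n}{k}.png",cv2.resize(p["color"][v:v+h,u:u+w,::-1],(800,600),interpolation=cv2.INTER_CUBIC))
E
python3 snap.py 2
```

```text
t 4.825 tcp [548.9  -9.4 122.6] phi 1.5097 zax [-3.e-04  3.e-04 -1.e+00] f [ 0.08  0.15 -2.67] gap 59.8 q [-0.04  0.45  1.87  0.    0.82 -1.55]
```

View pics/side2.png

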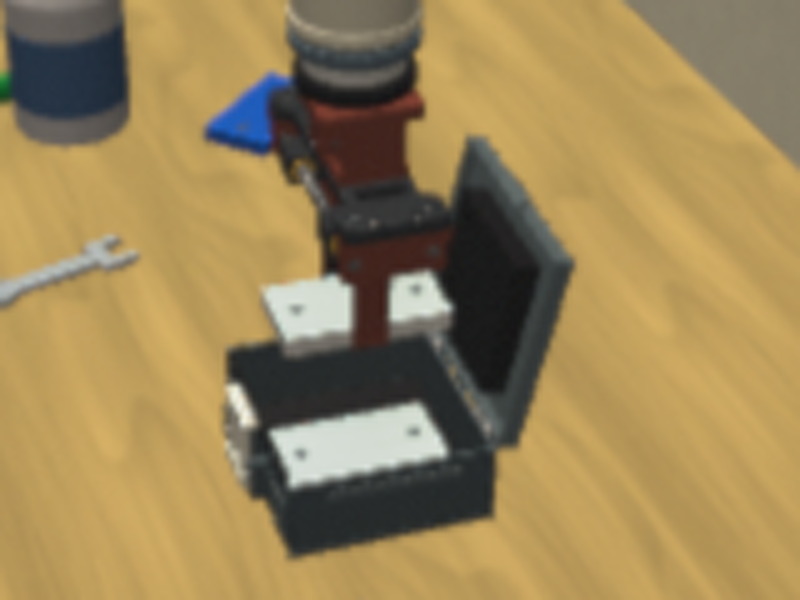

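View pics/top2.png

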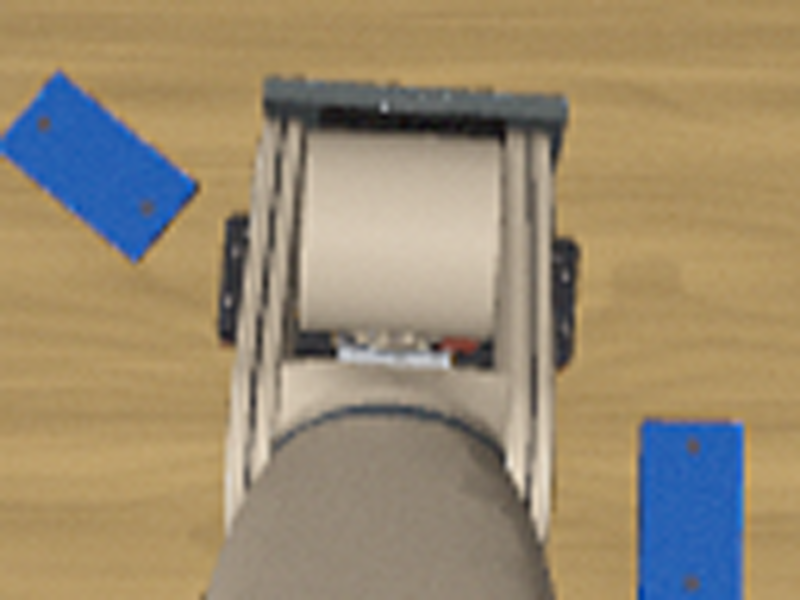

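```bash
cat > ov.py <<'E'
# overlay boxes: ov.py pkl outname u,v,w,h  x,y,a,z0,z1 ...
import sys;from h import *
p=pickle.load(open(sys.argv[1],"rb"));u,v,w,h=[int(i) for i in sys.argv[3].split(",")]
k=800/w;I=cv2.resize(np.ascontiguousarray(p["color"][v:v+h,u:u+w,::-1]),(800,int(h*k)),interpolation=cv2.INTER_CUBIC)
for b in sys.argv[4:]:
    B=box(*[float(i) for i in b.split(",")]);q=((proj(p,B[4:])-[u,v]+.5)*k-.5)
    cv2.polylines(I,[(q*16).astype(np.int32)],True,(0,0,255),1,cv2.LINE_AA,4)
cv2.imwrite("pics/"+sys.argv[2],I)
E
python3 ov.py side2.pkl ov2.png 230,160,80,60 548.9,-9.4,-0.061,120.4,134.4 549.5,-9.6,-0.061,5,19
```

```text
(no output)
```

View pics/ov2.png

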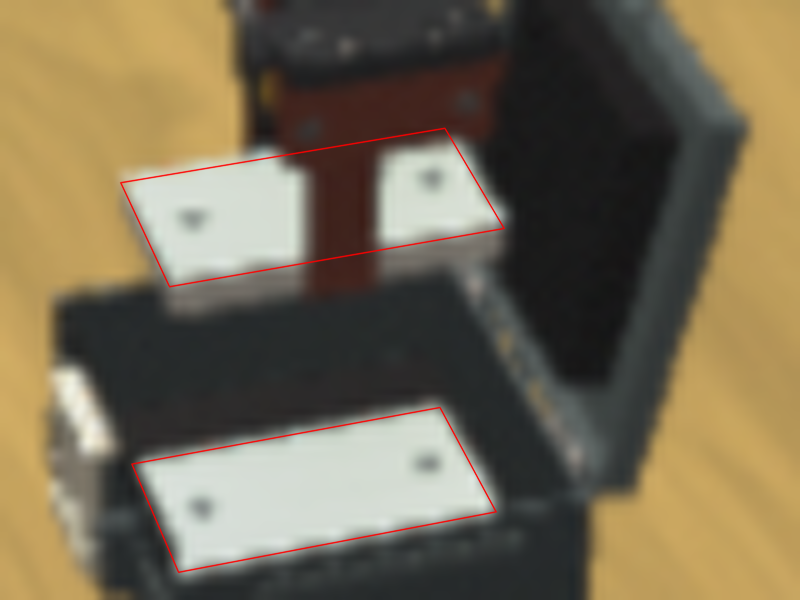

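The held plate and the bottom plate both match their predicted outlines within about 1 mm. Lowering.

Call:
step_arm --deltas "0 0 -0.03 0 0 0 1;0 0 -0.03 0 0 0 1;0 0 -0.02 0 0 0 1;0 0 -0.013 0 0 0 1;0 0 -0.004 0 0 0 1;0 0 0 0 0 0 1"

```text
t: 5.68
eef_pos: [549.6, -9.4, 25.5]
ee_rot: [0.095, 3.14, -0.0]
force: [0.5, -0.7, -2.0]
finger_gap: 59.5
```

```bash
python3 d.py
```

```text
t 5.675 tcp [549.6  -9.4  25.5] phi 1.5104 zax [ 3.e-04 -0.e+00 -1.e+00] f [ 0.5  -0.74 -1.96] gap 59.5 q [-0.04  0.62  1.89 -0.    0.63 -1.55]
```

Call:
step_arm --deltas "0 0 -0.002 0 0 0 1;0 0 -0.0015 0 0 0 1;0 0 -0.001 0 0 0 1;0 0 0 0 0 0 1"

```text
t: 6.18
eef_pos: [549.6, -9.7, 21.2]
ee_rot: [0.096, 3.14, -0.0]
force: [-1.0, 0.4, 5.0]
finger_gap: 59.8
```

```bash
python3 d.py
```

```text
t 6.175 tcp [549.6  -9.7  21.2] phi 1.51 zax [ 4.e-04 -0.e+00 -1.e+00] f [-0.98  0.4   4.97] gap 59.8 q [-0.04  0.62  1.89 -0.    0.62 -1.55]
```

Call:
step_arm --deltas "0 0 0 0 0 0 -0.55;0 0 0 0 0 0 -0.8;0 0 0.0 0 0 0 -1;0 0 0.01 0 0 0 -1;0 0 0.03 0 0 0 -1;0 0 0.05 0 0 0 -1;0 0 0.05 0 0 0 -1"

```text
t: 7.05
eef_pos: [549.2, -9.6, 162.5]
ee_rot: [-0.095, -3.14, -0.0]
force: [0.2, -1.1, -0.1]
finger_gap: 87.6
```

```bash
python3 d.py
```

```text
t 7.05 tcp [549.2  -9.6 162.5] phi 1.51 zax [-2.e-04  0.e+00 -1.e+00] f [ 0.23 -1.08 -0.13] gap 87.6 q [-0.04  0.39  1.84  0.    0.91 -1.55]
```

Call:
step_arm --deltas "-0.01 -0.05 0.02 0 0 -0.03 -1;0 -0.05 0 0 0 -0.05 -1;0 -0.05 0 0 0 -0.06 -1;0.016 -0.05 0 0 0 -0.07 -1;0.018 -0.05 0 0 0 -0.07 -1;0.018 -0.053 -0.04 0 0 -0.07 -1;0 0 -0.05 0 0 0 -1;0 0 0 0 0 0 -1"

```text
t: 8.05
eef_pos: [586.8, -306.7, 90.9]
ee_rot: [-0.64, -3.068, -0.004]
force: [0.2, 1.7, -0.5]
finger_gap: 88.0
```

```bash
python3 d.py; python3 snap.py 3 230,190,160,120 220,130,160,120
cat > m3.py <<'E'
from h import *
import sys
T=pickle.load(open(f"top{sys.argv[1]}.pkl","rb"));S=pickle.load(open(f"side{sys.argv[1]}.pkl","rb"))
zt=float(sys.argv[2])
for p,uv,nm in((T,proj(T,[549.5,-9.6,zt])[0],"top"),(S,proj(S,[549.5,-9.6,zt])[0],"side")):
    try: q,c,st,ct=fit(p,uv,5,zt,False,thr=150,a0=-.06);print(nm,np.round(q,3),round(c,1),st)
    except AssertionError: print(nm,"no")
E
python3 m3.py 3 33
```

```text
t 8.05 tcp [ 586.8 -306.7   90.9] phi 1.1592 zax [-0.0071  0.0039 -1.    ] f [ 0.21  1.66 -0.48] gap 88.0 q [-0.5   0.64  1.61  0.    0.9  -1.66]
top [ 5.48657e+02 -7.92400e+00 -5.10000e-02] 9.7 [254 167  19  32 489]
side [ 5.50423e+02 -7.75800e+00 -6.10000e-02] 10.5 [244 197  35  17 379]
```

View pics/side3.png

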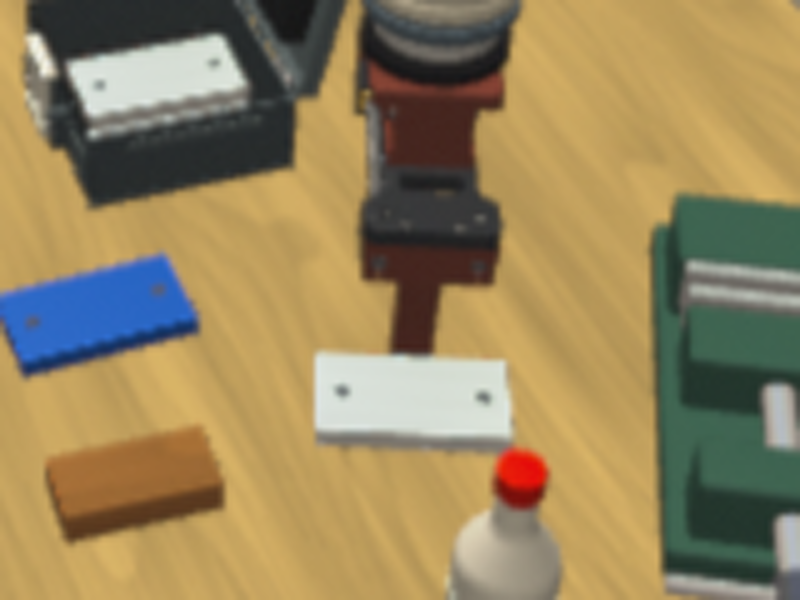

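View pics/top3.png

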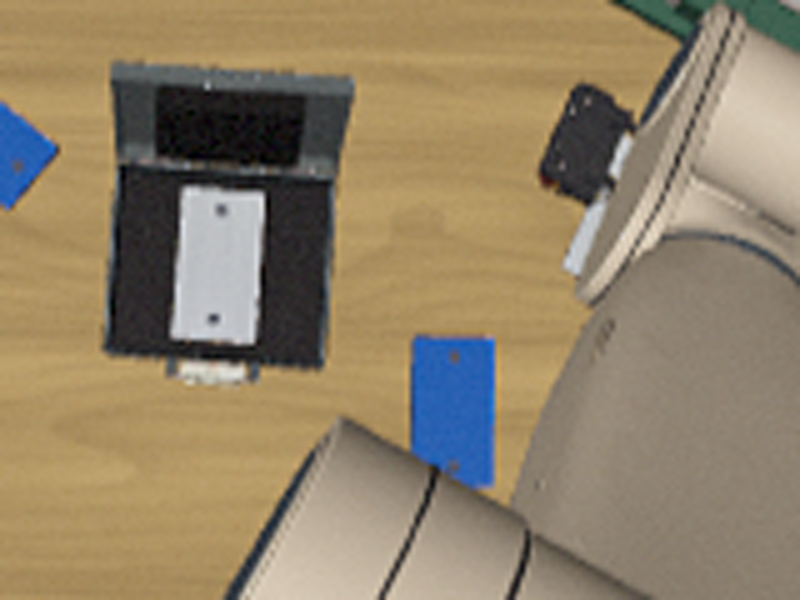

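First plate lies flush, within about 2 mm of the bottom one. Now the second plate (side-crop (413,395), top-crop covered by the arm).

Call:
step_arm --deltas "0 0 0 0 0 0 -1;0 0 -0.03 0 0 0 -1;0 0 -0.03 0 0 0 -1;0 0 -0.015 0 0 0 -1;0 0 0 0 0 0 -1;0 0 0 0 0 0 -1"

```text
t: 8.9
eef_pos: [590.8, -308.2, 20.8]
ee_rot: [0.64, 3.074, -0.001]
force: [0.3, -0.8, 0.1]
finger_gap: 87.9
```

```bash
python3 d.py;  python3 snap.py 4 280,240,80,60; python3 ov.py side4.pkl ov4.png 280,240,80,60 591.4,-312.8,-0.412,0,14
```

```text
t 8.9 tcp [ 590.8 -308.2   20.8] phi 1.1602 zax [ 0.0019 -0.0011 -1.    ] f [ 0.29 -0.82  0.06] gap 87.9 q [-0.5   0.74  1.62 -0.    0.78 -1.66]
```

View pics/ov4.png

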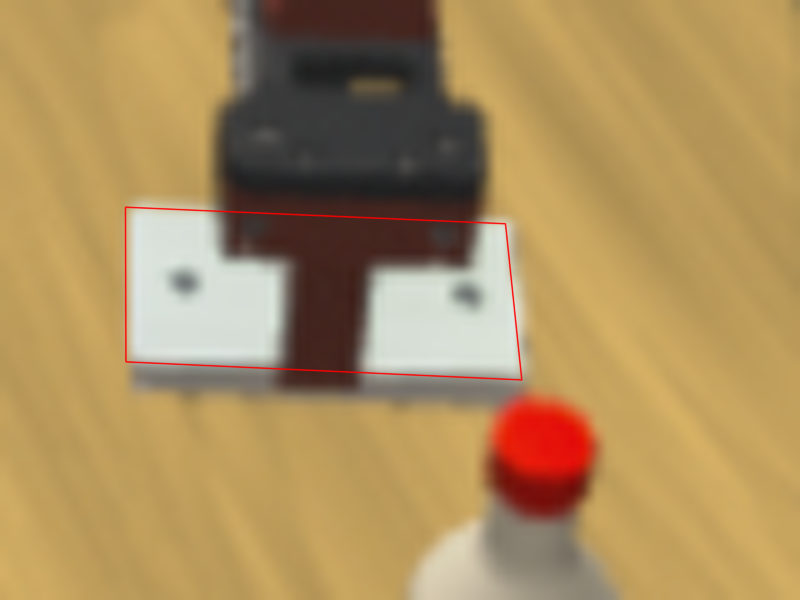

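Call:
step_arm --deltas "0.001 -0.0045 -0.004 0 0 0 -1;0 0 -0.008 0 0 0 -1;0 0 -0.006 0 0 0 -1;0 0 0 0 0 0 -1;0 0 0 0 0 0 -1"

```text
t: 9.62
eef_pos: [590.6, -312.1, 0.9]
ee_rot: [-0.641, -3.075, -0.0]
force: [-0.2, 0.2, -0.3]
finger_gap: 87.8
```

```bash
python3 d.py
```

```text
t 9.625 tcp [ 590.6 -312.1    0.9] phi 1.16 zax [-6.e-04  4.e-04 -1.e+00] f [-0.19  0.22 -0.27] gap 87.8 q [-0.5   0.77  1.62  0.    0.76 -1.66]
```

Call:
step_arm --deltas "0.0005 -0.0005 0.0012 0 0 0 -1;0 0 0 0 0 0 1;0 0 0 0 0 0 1;0 0 0 0 0 0 1;0 0 0 0 0 0 1;0 0 0 0 0 0 1;0 0 0 0 0 0 1" --force 30

```text
t: 10.5
eef_pos: [591.2, -312.9, 2.5]
ee_rot: [-0.641, -3.076, 0.0]
force: [-0.5, -1.5, -0.4]
finger_gap: 59.4
```

```bash
python3 d.py
```

```text
t 10.5 tcp [ 591.2 -312.9    2.5] phi 1.16 zax [-1.e-04 -1.e-04 -1.e+00] f [-0.46 -1.47 -0.37] gap 59.4 q [-0.5   0.77  1.61 -0.    0.76 -1.66]
```

Call:
step_arm --deltas "0 0 0.02 0 0 0 1;0 0 0.05 0 0 0 1;-0.01 0.01 0.05 0 0 0 1;-0.015 0.048 0.01 0 0 0.06 1;-0.015 0.048 0 0 0 0.06 1;-0.015 0.048 0 0 0 0.06 1;-0.015 0.048 0 0 0 0.06 1;0 0.048 0 0 0 0.06 1"

```text
t: 11.5
eef_pos: [520.0, -61.3, 133.6]
ee_rot: [0.172, 3.137, 0.0]
force: [0.8, 0.0, -2.5]
finger_gap: 59.6
```

Call:
step_arm --deltas "0.008 0.033 0 0 0 0.05 1;0.02 0.02 0 0 0 0 1;0 0 0 0 0 0 1;0 0 0 0 0 0 1"

```text
t: 12.0
eef_pos: [548.7, -10.1, 132.9]
ee_rot: [-0.095, -3.14, 0.0]
force: [-1.1, -0.2, -1.9]
finger_gap: 60.2
```

```bash
python3 d.py
```

```text
t 12.0 tcp [548.7 -10.1 132.9] phi 1.5101 zax [-4.e-04 -1.e-04 -1.e+00] f [-1.06 -0.25 -1.95] gap 60.2 q [-0.04  0.44  1.86 -0.    0.84 -1.55]
```

```bash
python3 snap.py 5; python3 ov.py side5.pkl ov5.png 230,150,80,60 548.7,-10.1,-0.061,130.4,144.4 549.5,-8.6,-0.061,19,33
```

```text
(no output)
```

View pics/ov5.png

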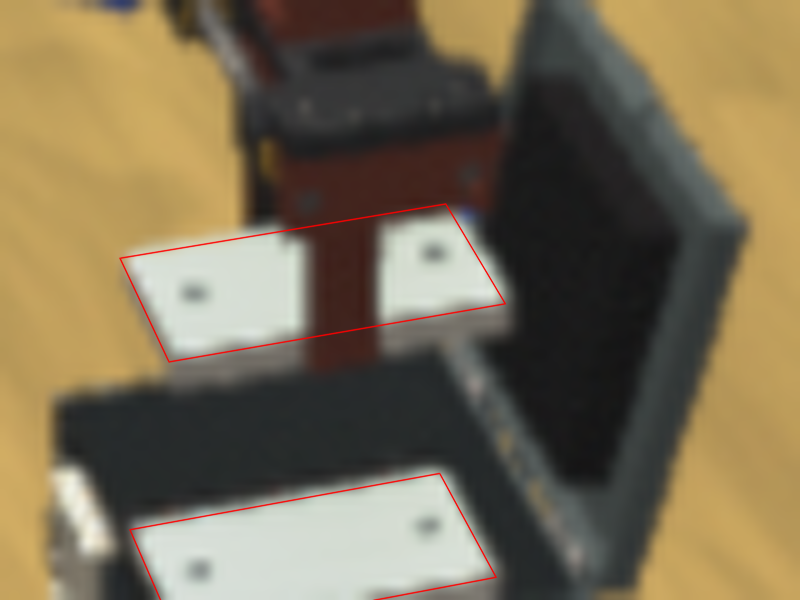

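Call:
step_arm --deltas "0.0003 0.001 -0.03 0 0 0 1;0 0 -0.03 0 0 0 1;0 0 -0.02 0 0 0 1;0 0 -0.01 0 0 0 1;0 0 -0.003 0 0 0 1;0 0 0 0 0 0 1;0 0 0 0 0 0 1"

```text
t: 12.98
eef_pos: [550.1, -8.9, 40.3]
ee_rot: [0.096, 3.139, -0.0]
force: [-0.8, 0.0, -2.3]
finger_gap: 59.6
```

```bash
python3 d.py
```

```text
t 12.975 tcp [550.1  -8.9  40.3] phi 1.5099 zax [ 1.3e-03 -1.0e-04 -1.0e+00] f [-0.78  0.02 -2.34] gap 59.6 q [-0.04  0.59  1.89 -0.    0.66 -1.55]
```

The held plate is within about 1 mm of its predicted outline. Lowering to contact.

Call:
step_arm --deltas "-0.001 0 -0.002 0 0 0 1;0 0 -0.0015 0 0 0 1;0 0 -0.001 0 0 0 1;0 0 0 0 0 0 1"

```text
t: 13.48
eef_pos: [548.5, -8.8, 35.5]
ee_rot: [-0.095, -3.14, 0.0]
force: [-1.4, 0.2, 3.8]
finger_gap: 59.7
```

```bash
python3 d.py
```

```text
t 13.475 tcp [548.5  -8.8  35.5] phi 1.5101 zax [-1.e-04 -0.e+00 -1.e+00] f [-1.44  0.23  3.83] gap 59.7 q [-0.04  0.6   1.89 -0.    0.65 -1.55]
```

Call:
step_arm --deltas "0 0 0 0 0 0 -0.55;0 0 0 0 0 0 -0.8;0 0 0.0 0 0 0 -1;0 0 0.01 0 0 0 -1;0 0 0.03 0 0 0 -1;0 0 0.05 0 0 0 -1;0 0 0.05 0 0 0 -1;0 0 0.05 0 0 0 -1"

```text
t: 14.48
eef_pos: [548.4, -8.8, 227.4]
ee_rot: [0.095, 3.14, -0.0]
force: [0.8, 0.0, 0.4]
finger_gap: 88.0
```

Call:
step_arm --deltas "0 0.05 0.04 0 0 0 0;0 0.05 0.02 0 0 0 0.5;0 0.05 0 0 0 0 1;0 0 0 0 0 0 1"

```text
t: 14.98
eef_pos: [548.3, 142.7, 285.1]
ee_rot: [0.089, 3.139, 0.001]
force: [-0.8, -0.3, -0.7]
finger_gap: 51.1
```

```bash
python3 d.py; python3 snap.py 6;python3 m3.py 6 47; python3 ov.py side6.pkl ov6.png 230,150,80,60 549.5,-9.6,-0.061,33,47
```

```text
t 14.975 tcp [548.3 142.7 285.1] phi 1.5139 zax [ 1.3e-03  8.0e-04 -1.0e+00] f [-0.76 -0.28 -0.71] gap 51.1 q [ 0.23  0.27  1.7   0.    1.17 -1.28]
top [ 5.47486e+02 -7.12800e+00 -5.90000e-02] 10.4 [254 167  19  32 502]
side [ 5.50779e+02 -7.21200e+00 -6.10000e-02] 10.7 [244 194  35  16 378]
```

View pics/ov6.png

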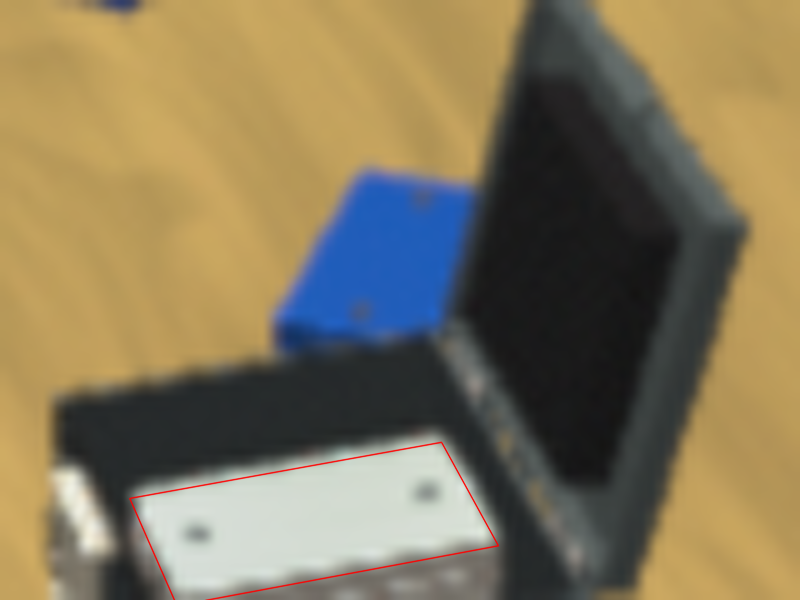

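View pics/top6.png

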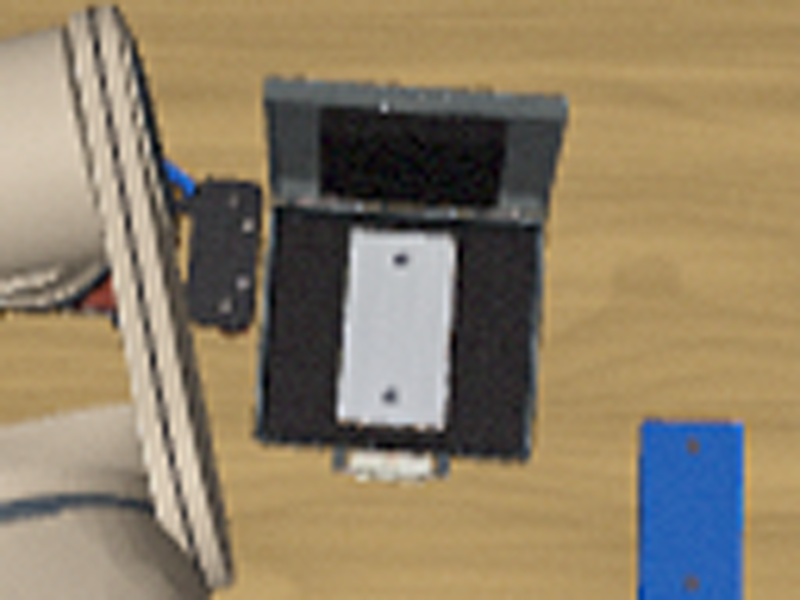

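```bash
cat > lid.py <<'E'
from h import *
def lidpt(th,u,n,v=0,c=(549.5,-9.6),a=-.061):
    # u from hinge to free edge, n outward normal, v along y
    x=70-u*np.cos(th)+n*np.sin(th); z=58+u*np.sin(th)+n*np.cos(th)
    return np.array([c[0]+x*np.cos(a)-v*np.sin(a),c[1]+x*np.sin(a)+v*np.cos(a),z])
E
python3 - <<'E'
from lid import *
T=pickle.load(open("top6.pkl","rb"));S=pickle.load(open("side6.pkl","rb"))
for th in(1.6,1.65,1.7,1.75,1.8,1.85):
    o=[]
    for v in(80,-80):
      for n in(0,14):
        P=lidpt(th,140,n,v);o+=[(proj(T,P)[0]-[200,130])*6.25,(proj(S,P)[0]-[230,150])*10]
    print(th,np.round(np.array(o)).astype(int).tolist())
for x,y in((-70,80),(-70,-80)):
    P=lidpt(0,70-x,0,y);print((proj(T,P)[0]-[200,130])*6.25,(proj(S,P)[0]-[230,150])*10)
E
```

```text
1.6 [[258, 141], [453, -28], [260, 115], [494, -33], [564, 164], [622, 230], [566, 137], [666, 224]]
1.65 [[259, 128], [473, -30], [261, 102], [513, -33], [565, 151], [644, 228], [566, 125], [687, 223]]
1.7 [[260, 115], [493, -31], [262, 90], [533, -32], [566, 138], [665, 226], [567, 112], [708, 224]]
1.75 [[261, 102], [513, -31], [263, 78], [552, -30], [566, 125], [687, 225], [568, 100], [729, 225]]
1.8 [[262, 90], [532, -30], [265, 66], [571, -28], [567, 113], [708, 226], [568, 88], [749, 227]]
1.85 [[263, 78], [552, -29], [266, 55], [589, -24], [568, 101], [728, 227], [569, 77], [769, 230]]
[249.92356845 432.45549046] [ 44.33340333 390.77556667]
[528.38130486 453.62202371] [167.13728271 677.97689495]
```

Pile is flush (top plate about 2 mm off the bottom one in both views). Lid angle reads about 1.76 rad. I'll go behind it with shut fingers.

Call:
step_arm --deltas "0.05 0 0 0 0 0 1;0.05 0 0 0 0 0 1;0.05 -0.04 0 0 0 0 1;0 -0.04 0 0 0 0 1;0 -0.04 0 0 0 0 1;0 -0.038 0 0 0 0 1;0 0 -0.04 0 0 0 1;0 0 0 0 0 0 1"

```text
t: 16.08
eef_pos: [694.8, -19.2, 240.8]
ee_rot: [-0.1, -3.133, 0.0]
force: [-0.6, -0.2, 0.2]
finger_gap: 0.6
```

```bash
python3 d.py; python3 snap.py 7
```

```text
t 16.075 tcp [694.8 -19.2 240.8] phi 1.5073 zax [-7.e-03  2.e-04 -1.e+00] f [-0.61 -0.23  0.19] gap 0.6 q [-0.04  0.51  1.44 -0.    1.2  -1.55]
```

View pics/side7.png

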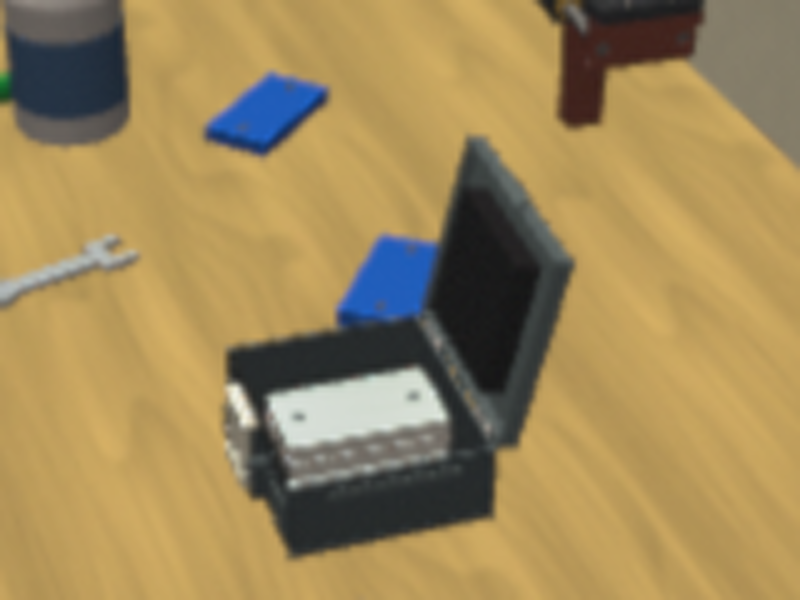

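The pile is flush, fingers shut behind the lid. Descending behind it.

Call:
step_arm --deltas "0 0 -0.04 0 0 0 1;0 0 -0.035 0 0 0 1;0 0 0 0 0 0 1;0 0 0 0 0 0 1"

```text
t: 16.68
eef_pos: [698.8, -16.9, 171.4]
ee_rot: [0.095, 3.137, -0.0]
force: [-0.2, -0.5, -0.2]
finger_gap: 0.0
```

```bash
python3 d.py
```

```text
t 16.675 tcp [698.8 -16.9 171.4] phi 1.5104 zax [ 3.e-03 -2.e-04 -1.e+00] f [-0.18 -0.48 -0.21] gap 0.0 q [-0.04  0.58  1.49 -0.    1.07 -1.55]
```

Call:
step_arm --deltas "-0.015 0.001 0 0 0 0 1;-0.012 0.001 0 0 0 0 1;-0.012 0.0005 0 0 0 0 1;-0.012 0.0005 0 0 0 0 1;-0.012 0.0005 0 0 0 0 1;-0.012 0.0005 0 0 0 0 1"

```text
t: 17.42
eef_pos: [621.6, -12.9, 169.1]
ee_rot: [0.096, 3.14, 0.0]
force: [1.5, 0.7, -0.7]
finger_gap: 0.4
```

```bash
python3 d.py; python3 snap.py 8
```

```text
t 17.425 tcp [621.6 -12.9 169.1] phi 1.51 zax [ 0.e+00  1.e-04 -1.e+00] f [ 1.5   0.69 -0.68] gap 0.4 q [-0.04  0.48  1.68  0.    0.98 -1.55]
```

View pics/side8.png

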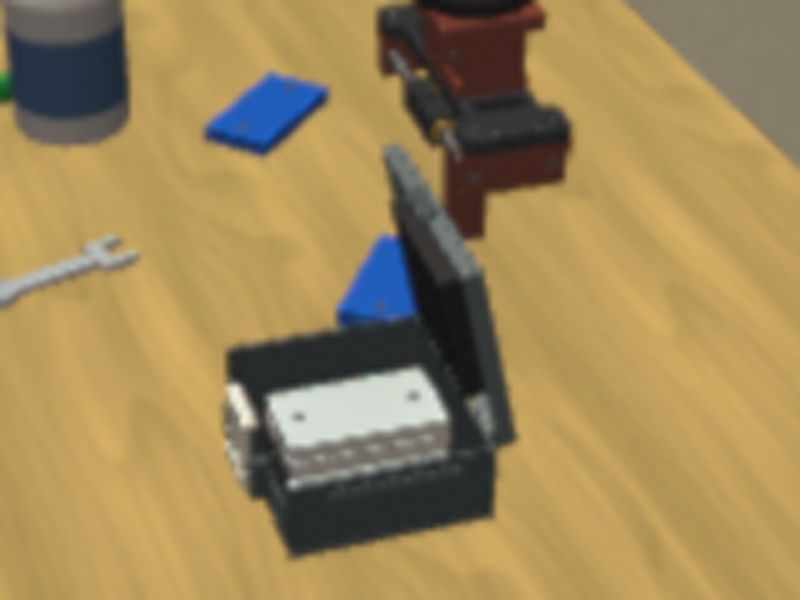

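Run:
```python
import numpy as np
p=np.array([621.6,169.1])
for i,th in enumerate(np.linspace(1.29,0.1,15)):
    u=110+20*i/14
    q=np.array([629.4-u*np.cos(th)+14*np.sin(th),58+u*np.sin(th)+14*np.cos(th)])
    print(round(th,2),q.round(1),((q-p)/1000).round(4),end="\n");p=q
```

```text
1.29 [612.4 167.6] [-0.0092 -0.0015]
1.2 [602.6 167.1] [-0.0098 -0.0005]
1.12 [592.8 165.7] [-0.0098 -0.0014]
1.04 [583.1 163.4] [-0.0097 -0.0023]
0.95 [573.5 160.3] [-0.0096 -0.0031]
0.87 [564.1 156.2] [-0.0094 -0.004 ]
0.78 [555.  151.3] [-0.0091 -0.0049]
0.7 [546.2 145.6] [-0.0088 -0.0057]
0.61 [537.9 139. ] [-0.0083 -0.0066]
0.53 [530.1 131.7] [-0.0078 -0.0073]
0.44 [522.9 123.6] [-0.0072 -0.0081]
0.36 [516.4 114.8] [-0.0065 -0.0088]
0.27 [510.6 105.4] [-0.0058 -0.0094]
0.19 [505.6  95.4] [-0.005 -0.01 ]
0.1 [501.4  84.9] [-0.0042 -0.0105]
```

Call:
step_arm --deltas "-0.009 0.0005 -0.0015 0 0 0 1;-0.01 0.0005 -0.0005 0 0 0 1;-0.01 0.0005 -0.0015 0 0 0 1;-0.0095 0.0005 -0.0025 0 0 0 1;-0.0095 0.0005 -0.003 0 0 0 1;-0.0095 0.0005 -0.004 0 0 0 1;-0.009 0.0005 -0.005 0 0 0 1;-0.009 0.0005 -0.0055 0 0 0 1"

```text
t: 18.52
eef_pos: [546.2, -9.0, 145.2]
ee_rot: [-0.095, -3.14, -0.0]
force: [0.6, -0.8, -0.1]
finger_gap: 0.7
```

```bash
python3 d.py; python3 snap.py 9
```

```text
t 18.525 tcp [546.2  -9.  145.2] phi 1.51 zax [-1.e-04  0.e+00 -1.e+00] f [ 0.6  -0.85 -0.07] gap 0.7 q [-0.04  0.41  1.86  0.    0.87 -1.55]
```

View pics/side9.png

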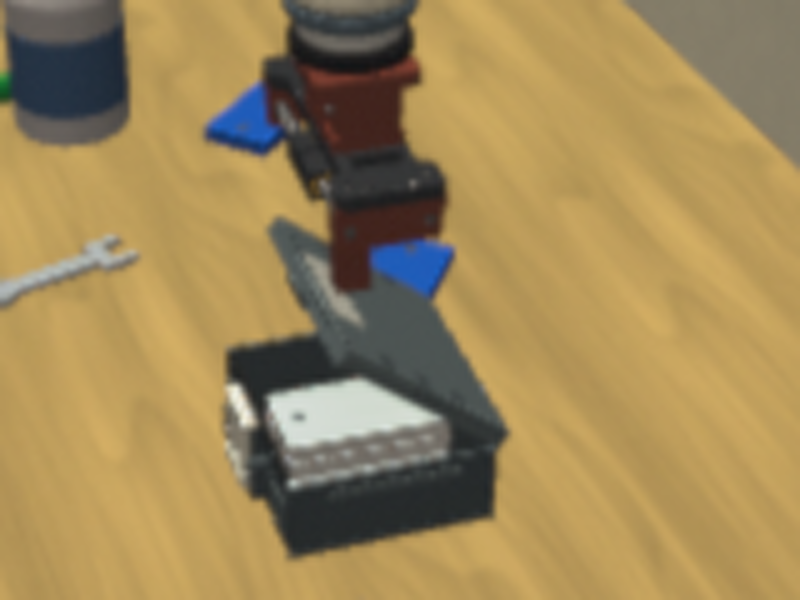

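The lid follows (about 0.7 rad), with the pale panel at (330,285) just ahead of the finger. Continuing along the arc.

Call:
step_arm --deltas "-0.0085 0.0005 -0.0065 0 0 0 1;-0.008 0.0005 -0.007 0 0 0 1;-0.007 0.0005 -0.008 0 0 0 1;-0.0065 0.0005 -0.009 0 0 0 1;-0.006 0.0005 -0.0095 0 0 0 1;-0.005 0 -0.01 0 0 0 1;-0.004 0 -0.0075 0 0 0 1;0 0 0 0 0 0 1"

```text
t: 19.62
eef_pos: [501.1, -6.5, 87.3]
ee_rot: [-0.096, -3.138, 0.0]
force: [-0.5, 0.1, -0.1]
finger_gap: 0.6
```

```bash
python3 d.py; python3 snap.py 10
```

```text
t 19.625 tcp [501.1  -6.5  87.3] phi 1.51 zax [-0.0018  0.     -1.    ] f [-0.47  0.08 -0.07] gap 0.6 q [-0.04  0.46  1.98 -0.    0.7  -1.55]
```

View pics/side10.png

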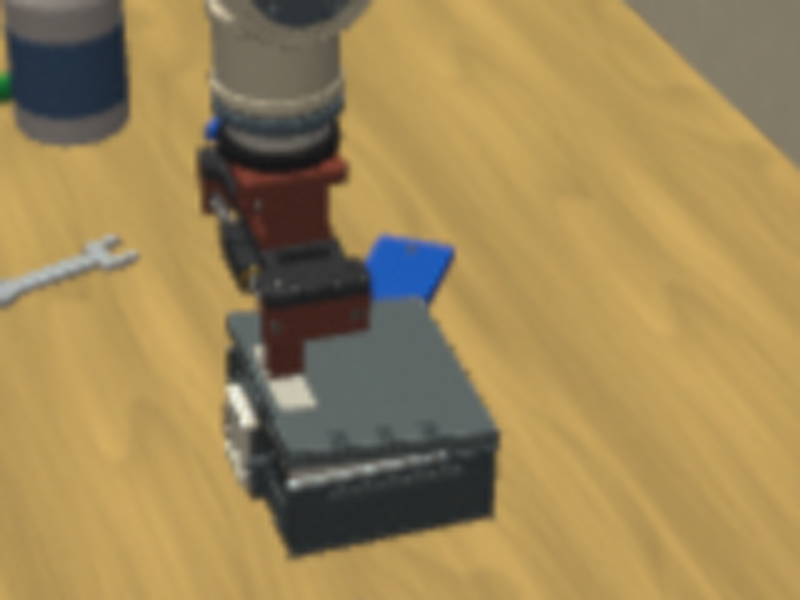

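Call:
step_arm --deltas "-0.002 0 -0.003 0 0 0 1;-0.002 0 -0.003 0 0 0 1;0 0 -0.001 0 0 0 1;0 0 -0.001 0 0 0 1;0 0 0 0 0 0 1"

```text
t: 20.35
eef_pos: [497.8, -6.5, 80.1]
ee_rot: [-0.096, -3.14, 0.0]
force: [-0.6, -0.3, 1.4]
finger_gap: 0.3
```

Call:
step_arm --deltas "0 0 -0.001 0 0 0 1;0 0 -0.001 0 0 0 1;0 0 0 0 0 0 1"

```text
t: 20.72
eef_pos: [497.6, -6.5, 78.0]
ee_rot: [-0.095, -3.139, -0.0]
force: [-2.2, 0.0, 3.6]
finger_gap: 0.7
```

Call:
step_arm --deltas "0 0 -0.001 0 0 0 1;0 0 -0.001 0 0 0 1;0 0 0 0 0 0 1"

```text
t: 21.1
eef_pos: [497.3, -6.5, 76.0]
ee_rot: [-0.095, -3.139, -0.0]
force: [-2.9, -0.5, 5.1]
finger_gap: 0.6
```

Force rises as expected once the lip meets the catch. Continuing.

Call:
step_arm --deltas "0 0 -0.001 0 0 0 1;0 0 -0.001 0 0 0 1;0 0 0 0 0 0 1"

```text
t: 21.48
eef_pos: [497.1, -6.5, 74.1]
ee_rot: [-0.095, -3.139, -0.0]
force: [-5.8, 0.1, 7.4]
finger_gap: 0.5
```

Call:
step_arm --deltas "0 0 -0.001 0 0 0 1;0 0 0 0 0 0 1"

```text
t: 21.72
eef_pos: [496.9, -6.5, 73.0]
ee_rot: [-0.095, -3.138, -0.0]
force: [-4.8, 0.9, 6.5]
finger_gap: 0.5
```

Call:
step_arm --deltas "0 0 -0.001 0 0 0 1;0 0 0 0 0 0 1"

```text
t: 21.98
eef_pos: [497.9, -6.5, 72.0]
ee_rot: [0.095, 3.14, -0.0]
force: [0.9, -0.1, 0.6]
finger_gap: 0.4
```

```bash
python3 snap.py 11 210,170,80,60 230,150,64,48; python3 d.py
```

```text
t 22.075 tcp [498.4  -6.6  72. ] phi 1.51 zax [ 1.1e-03 -1.0e-04 -1.0e+00] f [-0.27 -0.88 -1.14] gap 0.5 q [-0.04  0.48  2.   -0.    0.66 -1.55]
```

View pics/side11.png

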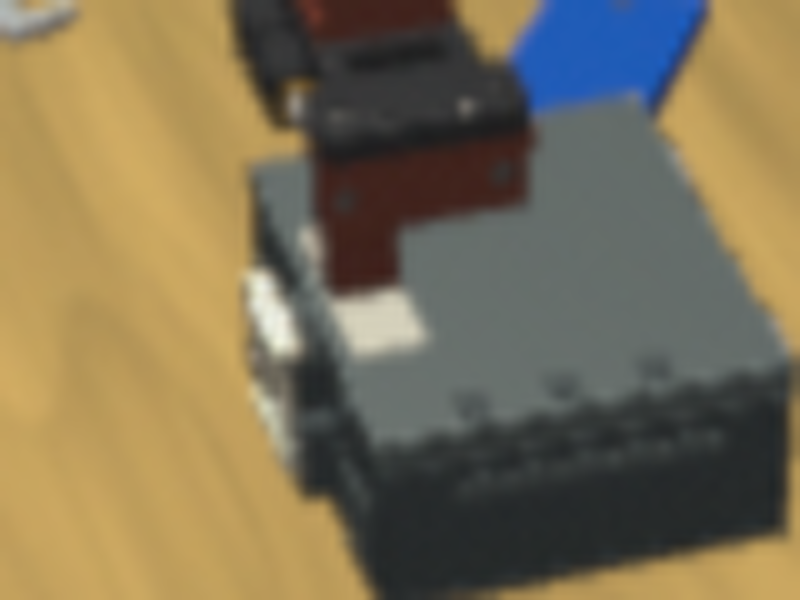

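Force vanished at z = 72 mm (the shut height), which suggests a click, but I saw less than the expected 16 N. I'll press a little more to make sure.

Call:
step_arm --deltas "0 0 -0.0005 0 0 0 1;0 0 0 0 0 0 1"

```text
t: 22.32
eef_pos: [498.6, -6.6, 72.2]
ee_rot: [0.095, 3.139, -0.0]
force: [-1.8, 0.1, 9.7]
finger_gap: 0.2
```

Call:
step_arm --deltas "0 0 -0.0005 0 0 0 1;0 0 0 0 0 0 1"

```text
t: 22.58
eef_pos: [498.5, -6.6, 71.9]
ee_rot: [0.095, 3.139, -0.0]
force: [-2.3, -0.1, 10.7]
finger_gap: 0.4
```

Call:
step_arm --deltas "0 0 -0.0005 0 0 0 1;0 0 0 0 0 0 1"

```text
t: 22.82
eef_pos: [498.5, -6.5, 71.5]
ee_rot: [0.095, 3.139, 0.0]
force: [-3.9, 0.6, 12.6]
finger_gap: 0.5
```

Call:
step_arm --deltas "0 0 -0.0005 0 0 0 1;0 0 0 0 0 0 1"

```text
t: 23.08
eef_pos: [498.4, -6.5, 71.1]
ee_rot: [0.095, 3.139, -0.0]
force: [-3.8, 0.9, 14.1]
finger_gap: 0.3
```

Call:
step_arm --deltas "0 0 -0.0005 0 0 0 1;0 0 0 0 0 0 1"

```text
t: 23.32
eef_pos: [498.5, -6.5, 70.7]
ee_rot: [0.095, 3.139, -0.0]
force: [-3.7, 0.4, 17.0]
finger_gap: 0.3
```

Call:
step_arm --deltas "0 0 -0.0005 0 0 0 1;0 0 0 0 0 0 1"

```text
t: 23.58
eef_pos: [498.4, -6.6, 70.3]
ee_rot: [0.095, 3.139, -0.0]
force: [-5.1, -0.1, 17.2]
finger_gap: 0.3
```

Call:
step_arm --deltas "0 0 -0.0005 0 0 0 1;0 0 0 0 0 0 1"

```text
t: 23.82
eef_pos: [498.3, -6.6, 69.9]
ee_rot: [0.095, 3.139, -0.0]
force: [-4.5, -0.7, 18.5]
finger_gap: 0.4
```

Call:
step_arm --deltas "0 0 -0.0005 0 0 0 1;0 0 0 0 0 0 1"

```text
t: 24.08
eef_pos: [498.3, -6.5, 69.5]
ee_rot: [0.095, 3.139, -0.0]
force: [-5.6, 0.1, 19.3]
finger_gap: 0.3
```

Call:
step_arm --deltas "0 0 -0.0005 0 0 0 1;0 0 0 0 0 0 1"

```text
t: 24.32
eef_pos: [498.3, -6.5, 69.2]
ee_rot: [0.095, 3.139, -0.0]
force: [-7.2, 0.3, 21.5]
finger_gap: 0.5
```

Call:
step_arm --deltas "0 0 -0.0005 0 0 0 1;0 0 0 0 0 0 1"

```text
t: 24.58
eef_pos: [498.3, -6.6, 69.1]
ee_rot: [0.095, 3.139, -0.0]
force: [-8.7, -0.5, 27.0]
finger_gap: 0.5
```

```bash
python3 d.py; python3 snap.py 12 210,170,80,60 230,150,64,48
```

```text
t 24.575 tcp [498.3  -6.6  69.1] phi 1.51 zax [ 1.e-03 -1.e-04 -1.e+00] f [-8.73 -0.48 27.04] gap 0.5 q [-0.04  0.49  2.   -0.    0.66 -1.55]
```

View pics/side12.png

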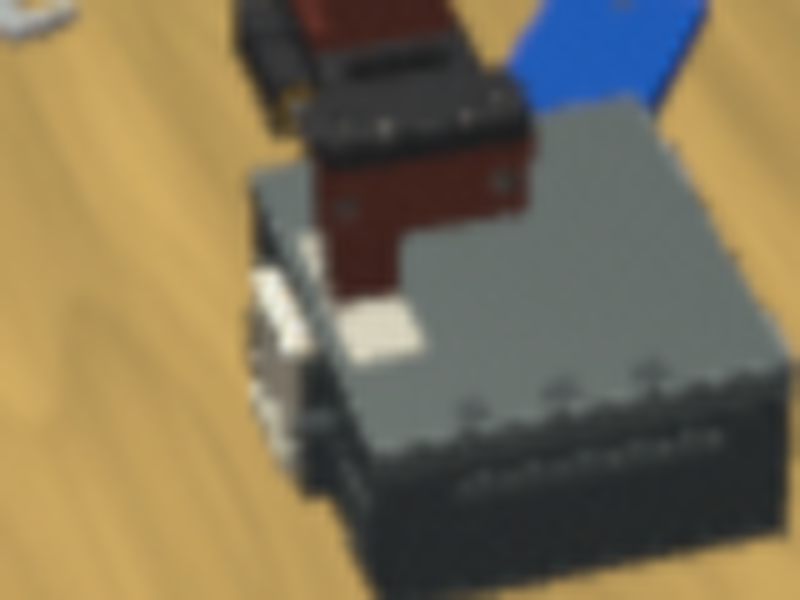

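At 69 mm the push stiffens, so this is the hard stop. The catch's top-left corner also moved inward (crop x from 245 to 258), so it has sprung back. Easing off and watching the force.

Call:
step_arm --deltas "0 0 0.002 0 0 0 1;0 0 0.001 0 0 0 1;0 0 0 0 0 0 1"

```text
t: 25.05
eef_pos: [498.5, -6.6, 71.3]
ee_rot: [0.095, 3.139, -0.0]
force: [-3.0, -0.1, 14.4]
finger_gap: 0.3
```

Call:
step_arm --deltas "0 0 0.002 0 0 0 1;0 0 0.001 0 0 0 1;0 0 0 0 0 0 1"

```text
t: 25.42
eef_pos: [498.0, -6.5, 73.0]
ee_rot: [0.095, 3.14, -0.0]
force: [-0.7, -0.1, 0.1]
finger_gap: 0.3
```

Call:
step_arm --deltas "0 0 0.02 0 0 0 1;0 0 0.05 0 0 0 1;0 0 0.05 0 0 0 1;-0.03 0.05 0.02 0 0 0 1;-0.03 0.05 0 0 0 0 1;0 0.05 0 0 0 0 1;0 0.05 0 0 0 0 1;0 0 0 0 0 0 1"

```text
t: 26.42
eef_pos: [437.8, 196.2, 213.0]
ee_rot: [0.089, 3.14, 0.001]
force: [0.2, -0.1, 0.5]
finger_gap: 0.5
```

```bash
python3 d.py; python3 snap.py 13 210,170,80,60 230,150,64,48
python3 - <<'E'
from lid import *
S=pickle.load(open("side13.pkl","rb"));T=pickle.load(open("top13.pkl","rb"))
cv2.imwrite("pics/fullside13.png",cv2.resize(S["color"][:,:,::-1],(800,600)));cv2.imwrite("pics/fulltop13.png",cv2.resize(T["color"][:,:,::-1],(800,600)))
k=10;I=cv2.resize(np.ascontiguousarray(S["color"][170:230,210:290,::-1]),(800,600),interpolation=cv2.INTER_CUBIC)
for th,c in((0,(0,255,0)),(.06,(0,0,255))):
    q=np.array([(proj(S,lidpt(th,u,14,v))[0]-[210,170]+.5)*k for u,v in((0,80),(140,80),(140,-80),(0,-80))])
    cv2.polylines(I,[q.astype(np.int32)],True,c,1,cv2.LINE_AA)
cv2.imwrite("pics/ov13.png",I)
E
```

```text
t 26.425 tcp [437.8 196.2 213. ] phi 1.5142 zax [ 4.e-04  5.e-04 -1.e+00] f [ 0.24 -0.07  0.46] gap 0.5 q [ 0.4   0.22  1.95  0.    0.97 -1.12]
```

View pics/ov13.png

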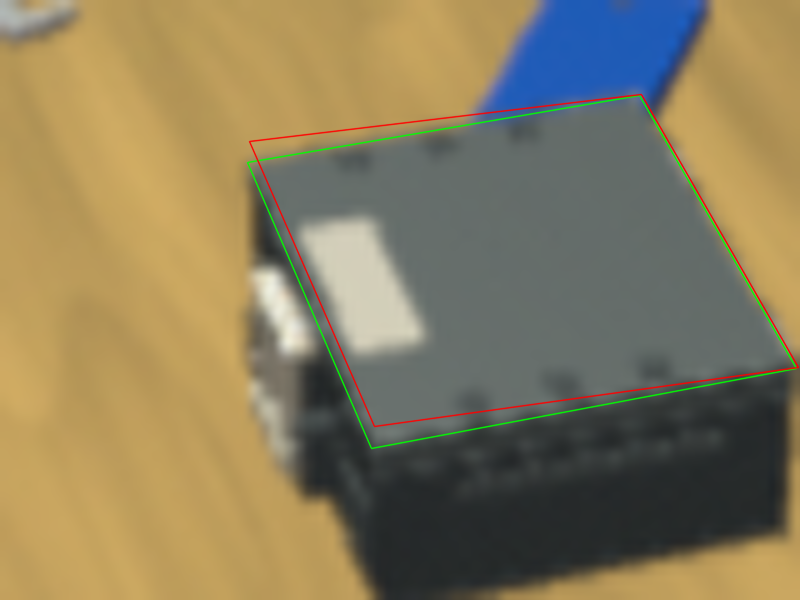

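View pics/fullside13.png

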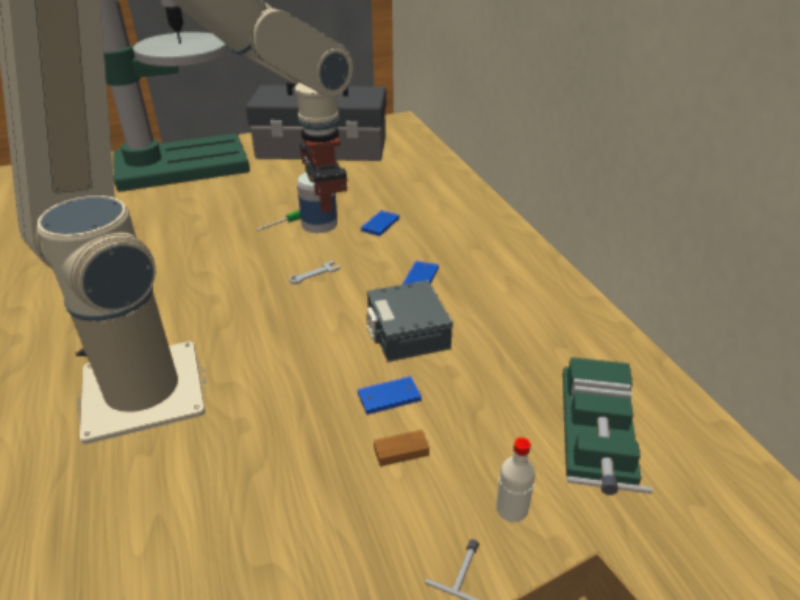

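The lid lies on the green outline (0 rad), not the red one (0.06 rad). The push ended at about 72–73 mm on release, and the bystanders haven't moved. Handing in.

Run:
```python
from bench import r
r.finish_job(); print(r.read_state()["t"])
```

```text
the job is handed in; nothing more can be done
the job is handed in; nothing more can be done
```

Both loose plates are on the plate in the case, the lid is shut and caught, and I handed the job in at about 26 s of the 72 s allowed. No verdict is reported.

- **Pile:** Neither plate was dropped. Before I closed the lid, both camera views put the top plate's centre about 2.5 mm from the bottom plate's (limit 7 mm), with the long sides parallel within about 0.01 rad. I could not check the pile again once the lid was shut.
- **Lid:** I swung it over with shut fingers and pressed on the thumb panel. The force peaked at about 27 N at the hard stop (limit 50 N).
- **Catch:** With the tool lifted clear, the lid's outline matches the 0 rad model and not the 0.06 rad it would show resting on the catch. On release the push force was gone by 73 mm, about the 72 mm shut height.
- **Bystanders:** They look unmoved in the last side picture, judged by eye.

**What disagreed:**
- The force dropped briefly at 72 mm and then came back. I could not tell whether that was the click or the finger slipping, so I pressed on to the stop.
- The case's rim corners read 3 to 4 mm nearer the robot in the top view than I predicted from the plate inside it. This did not matter for the work.

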